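# Stow two boxes of power loads under the swing tray of a fastener chest

## Robot

A 6-joint arm with a two-finger parallel gripper is mounted at the origin on a cart in front of the work surface, level with it; the furniture and walls round the work are solid. World frame = base frame: x ahead of the robot, y to its left, z up, the work surface at z = 0. Lengths are in mm, angles in rad, forces in N, time in s.
With the tool pointing down it reaches from about 400 to 825 mm from the base axis. Payload 7 kg.
Tool frame: the origin (TCP) lies at the very end of the fingers, on their centre line; the grasp point (between the pads) lies 19 mm behind it; z points along the fingers, y is the line along which they close (so a half turn about z gives the same grasp; the last joint's range is limited). The gripper opens to 88 mm and grips with 3 to 60 N. Pads are 19 mm wide; open, the fingers measure 130 mm over their backs; the gripper's body (78 mm by 193 mm) begins 47 mm behind the grasp point.
Start: joints at [-1.057, 0.359, 0.012, 0, -1.224, -0.288], TCP at [151.098, -657.849, 226.561] pointing down, gripper open.
Joint ranges: [-3.07, 3.07], [-1.43, 2.12], [-1.02, 1.25], [-3.03, 1.67], [-3.05, -0], [-3.03, 3.03]. Speed limits (rad/s): [2.39, 2.39, 3.01, 3.14, 3.14, 3.14].

## Interface

Orientations are given as a unit quaternion [x, y, z, w].
In Python, from plant import bot gives the robot as it stands. Calls block until the motion is done:
- bot.move_ptp(position, orientation): joint-space move of the TCP to a pose.
- bot.line_to(position, velocity=150, ori=None): straight line of the TCP; ori=None keeps the orientation; velocity is the mean speed in mm/s.
- bot.move_joints(angles): joint-space move.
- bot.move_gripper(opening, force=None): finger opening in mm; force is the grip in N (None keeps the last); returns when the fingers have stopped.
- bot.pause(seconds).
- bot.solve_ik(position, orientation): joint angles nearest the present ones, or None.
- bot.read_state(): the state.
- bot.camera(name): name is "scene" or "top"; returns the picture (420x560x3 uint8, red, green, blue); there is no depth.
- bot.get_calibration(name): a dict with "fx", "fy", "cx", "cy" (pixels), "distortion" ([k1, k2, p1, p2, k3] as OpenCV has them; the pictures are not rectified), "view" (4x4, takes a point from world to camera coordinates). Camera axes: x right, y up, looking along -z (the intrinsics and any distortion apply to the point x, -y, -z); pixel columns grow to the right and rows downward; lengths in mm; the calibration is good to about 2 mm. A picture is of the moment at which its call begins. get_calibration takes no time and is no camera call.
A pose or a line that the arm cannot do raises bot.Unreachable and nothing moves.
- bot.close_job(): hands the job in; it is judged then, once.
The state is a dict: "t": time; "joint_pos": joint angles; "qvel": joint speeds; "tau": joint torques, N m; "tcp_pos": TCP position; "eef_rot": TCP orientation; "contact_force": force on the tool from outside, world axes, zero at the start; "moment": the same for the moment, N m; "width": finger opening in mm; "finger_force": force on a finger pad.
Only numpy, scipy, OpenCV 4.12 (cv2) and the standard library are available. Lean on these libraries where they do the work, as an engineer would, in place of code of your own. Each camera call takes 0.05 s, during which the arm holds its last target. There are 200 camera calls.

## Task

Swing the chest's top tray fully open by its handle, put the two small cartons of power loads away underneath, one in each bay, lying flat on whatever is already in there, then swing the tray back down until it is shut, with the pin strips still in it. These are cartridges: set each carton down gently until you feel it land and only then let go, neither dropping it nor pressing it down hard, and guide the tray all the way both times instead of letting it fall. Leave the other things on the table where they are.

Things in the scene. Friction and masses are not known exactly. Their poses are not given: they have to be found in the camera images.
- chest: Grey sheet-steel chest, fixed, 250 mm (its x) by 170 mm (its y), rim 116 mm above the table, walls 4 mm. Origin: centre of its underside; z up, x towards its far end. A 99 mm high wall at x = 0 parts it into a front (-x) and a rear (+x) bay, each 119 (x) by 162 (y) mm inside. A grey tray with a black handle, hung on steel arms at the chest's two short ends, lies on the rim and covers both bays.
- bay_front (a point): Centre of the bare floor of the front bay (nearer the robot), 4 mm above the table, axes as chest. In each bay a level layer of flat packets, wall to wall, hides the floor; its top lies anywhere from 11 to 58 mm above this floor, a different one in each bay, not known beforehand; it gives about 1 mm for 3 N, 8 mm at most.
- bay_rear (a point): Centre of the bare floor of the rear bay, 4 mm above the table, under a layer of packets as in the front bay. Axes as chest.
- lift_arm (a joint): Swing angle q of the tray's arms, rad: 0 shut, 2.27 fully open (stop). The tray stays level and keeps its heading; from shut it moves 0.115*(cos(0.436+q)-cos(0.436)) m along the chest's y and 0.115*(sin(0.436+q)-sin(0.436)) m up: up 66 mm at most, ending 208 mm to the chest's -y side at the shut height, clear of the bays. Little friction: it falls to either end from q = 1.13 and stays there.
- tray_grip (a point): Middle of the tray's handle: a straight black bar along the chest's x, 146 mm long, 14 mm wide (y), 18 mm high, above the middle of the tray on an upright near each end; this point is in the centre of the bar, 196 mm above the table when shut and 36 mm above the tray's walls. Tray and contents weigh about 0.7 kg. Axes as chest.
- tray_floor (a point): Centre of the tray's inner floor. The tray is 250 mm (x) by 170 mm (y) by 44 mm high, walls 3 mm, with a wall across its middle. Axes as chest.
- load_a: Small printed carton of power loads (white with orange), 62 mm (its x) by 88 mm (its y) by 46 mm high, lying flat, about 0.18 kg. Origin: centre of its underside, z up. Grasp across the 62 mm. In a bay its 88 mm side goes along the chest's x. Either carton may go into either bay.
- load_b: A second carton just like load_a.
- strip_a: Plastic strip of fastening pins, 39 mm by 99 mm by 8 mm, lying loose in the tray's front half. Origin: centre of its underside.
- strip_b: A second such strip, lying loose in the tray's rear half.
- glue_bottle: Small white bottle with a nozzle, 33 mm across, 96 mm high, standing beside the cartons; leave alone. Origin: centre of its underside.
- tape_roll: Roll of tape lying flat, 104 mm across, 25 mm high, beside the cartons; leave alone. Origin: centre of its underside.
- pin_tin: Round tin, 74 mm across, 50 mm high, beside the cartons; leave alone. Origin: centre of its underside.
Mind the look-alikes: they are no part of the job. Leave any blue look-alike of the strip_a alone. What is shaped like the strip_b but white is not meant.

How it is judged:
By the outcome, as a careful person would: the job done as asked, in the order asked, and still so for the second after the job is handed in, with the robot touching nothing.
It also fails if it takes over 72 s, if anything falls off the work surface, if the arm or the gripper's body presses on something with over 40 N, if the wrist force passes 120 N, or if a joint passes its speed limit or range.

## Working session

There is one attempt and no reset: what is moved stays moved. The work goes in short steps, each a Python script; the robot and the scene stay as the last script left them, time stands still between calls to the robot, and variables do not carry over. Pictures are saved under pics/ and viewed, at most 10 in all, crops included, and the job is handed in when it is done.

```bash
ls; mkdir -p pics; python3 - <<'E'
from plant import bot
import cv2, numpy as np
for n in("scene","top"):
    im=bot.camera(n); cv2.imwrite(f"pics/{n}0.png",im[:,:,::-1]); c=bot.get_calibration(n)
    V=np.array(c["view"]); print(n,[c[k] for k in("fx","fy","cx","cy","distortion")],(-V[:3,:3].T@V[:3,3]).round(), V.round(3).tolist())
s=bot.read_state(); print(s)
E
```

```text
pics
scene [388.53743128013025, 388.53743128013025, 275.2864495830502, 209.18309200210317, array([0.03012331, 0.        , 0.        , 0.        , 0.        ])] [1427.  -54.  957.] [[0.202, 0.979, -0.02, -216.757], [-0.648, 0.149, 0.747, 218.226], [0.734, -0.138, 0.665, -1691.027], [0.0, 0.0, 0.0, 1.0]]
top [453.2424371181689, 453.2424371181689, 277.22421324080017, 205.501619956691, array([-0.03562356,  0.        ,  0.        ,  0.        ,  0.        ])] [ 321.  151. 1210.] [[-0.024, -1.0, 0.018, 136.956], [0.984, -0.021, 0.176, -525.45], [-0.176, 0.022, 0.984, -1138.301], [0.0, 0.0, 0.0, 1.0]]
{'t': 0.1, 'joint_pos': array([-1.05689460e+00,  3.59316988e-01,  1.11477390e-02, -3.19125121e-04,
       -1.22410007e+00, -2.88098324e-01]), 'qvel': array([-0.00133388, -0.00126672,  0.00279316,  0.00012069, -0.00096004,
        0.00019173]), 'tau': array([-2.96135586e-03, -5.84165668e+01,  2.93752956e+01,  7.01543793e+00,
        1.02065282e-02, -5.99371629e-05]), 'tcp_pos': array([ 151.00123941, -657.43976711,  225.71216084]), 'eef_rot': array([-1.12607984e-01,  9.93639209e-01,  7.36632195e-04, -1.49356009e-04]), 'contact_force': array([ 0.80518445, -0.0225239 , -0.05735114]), 'moment': array([-0.00257131,  0.02352283,  0.014334  ]), 'finger_force': 0.0, 'width': 87.6218484903586}
```

View pics/top0.png

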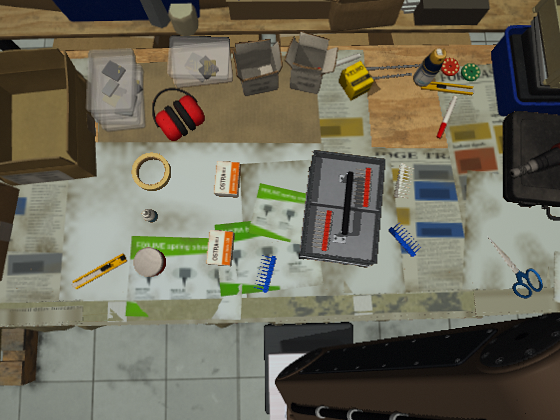

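View pics/scene0.png

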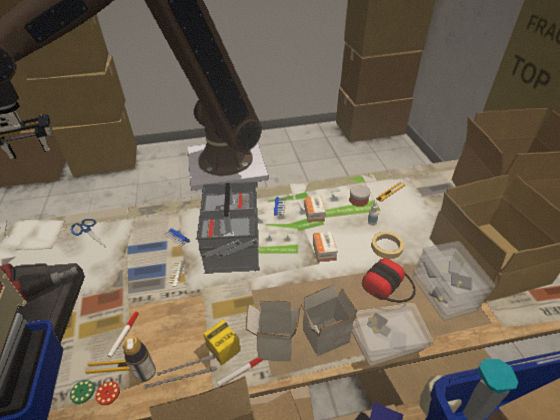

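The top view shows the chest and tray at about (342,208), with the handle at (348,203). The cartons are at (228,179) and (220,248), and the bottle, roll and tin are to their left. I'll zoom in to get corner positions.

```bash
python3 - <<'E'
import cv2
im=cv2.imread("pics/top0.png")[140:275,205:395]
cv2.imwrite("pics/crop0.png",cv2.resize(im,None,fx=4.2,fy=4.2,interpolation=cv2.INTER_CUBIC))
E
```

```text
(no output)
```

View pics/crop0.png

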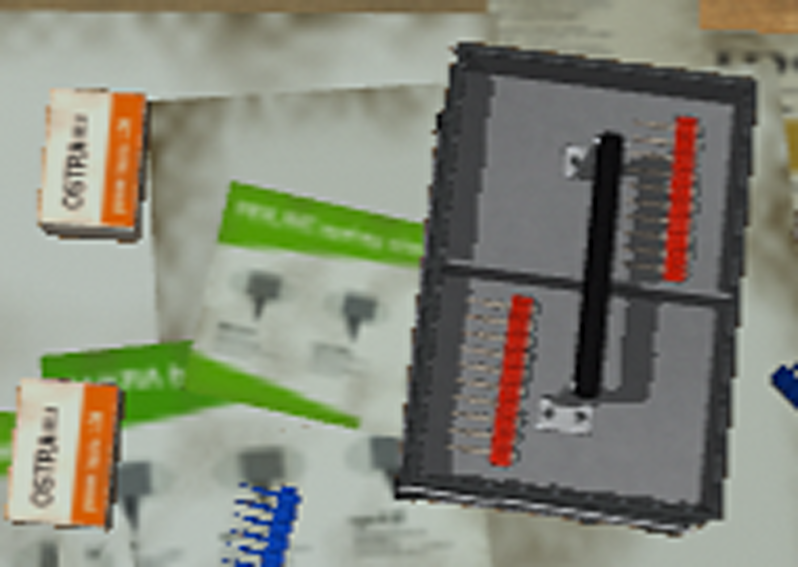

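The crop shows the handle from (610,134) to (585,396), and the carton tops at about (97,160) and (68,450). I'll fit models to these and overlay them.

```bash
cat > vis.py <<'E'
from plant import bot
import cv2, numpy as np
def proj(n,P):
    c=bot.get_calibration(n);V=np.array(c["view"]);P=np.atleast_2d(np.array(P,float))
    q=(P@V[:3,:3].T+V[:3,3])*[1,-1,-1]
    K=np.array([[c["fx"],0,c["cx"]],[0,c["fy"],c["cy"]],[0,0,1]])
    return cv2.projectPoints(q,np.zeros(3),np.zeros(3),K,np.array(c["distortion"]))[0][:,0]
def unproj(n,px,z):
    c=bot.get_calibration(n);V=np.array(c["view"]);R=V[:3,:3]
    K=np.array([[c["fx"],0,c["cx"]],[0,c["fy"],c["cy"]],[0,0,1]])
    u=cv2.undistortPoints(np.array(px,float).reshape(-1,1,2),K,np.array(c["distortion"]))[:,0]
    d=np.c_[u[:,0],-u[:,1],-np.ones(len(u))]@R; o=-R.T@V[:3,3]
    return o+d*((z-o[2])/d[:,2])[:,None]
def box(x,y,yaw,lx,ly,z0,z1):
    c,s=np.cos(yaw),np.sin(yaw)
    b=np.array([[-1,-1],[1,-1],[1,1],[-1,1]])*[lx/2,ly/2]@np.array([[c,s],[-s,c]])+[x,y]
    return np.r_[np.c_[b,[z0]*4],np.c_[b,[z1]*4]]
E
python3 - <<'E'
from vis import *
f=lambda p:np.array(p)/4.2+[205,140]
h=unproj("top",f([(612,133),(587,394)]),205)
print(h,np.linalg.norm(h[0]-h[1]),h.mean(0)); d=h[0]-h[1]; cy=np.arctan2(d[1],d[0]);print("yaw",cy); hc=h.mean(0)
A=unproj("top",f([(50,88),(147,95),(138,231),(38,224)]),46);B=unproj("top",f([(21,379),(121,386),(108,526),(8,518)]),46)
L=[]
for Q in(A,B):
    e=[np.linalg.norm(Q[i]-Q[i-1]).round() for i in range(4)]
    v=Q[0]-Q[3]+Q[1]-Q[2];yaw=np.arctan2(v[1],v[0]);print(Q.mean(0).round(1),e,yaw,"short sides: x?"); L.append((Q.mean(0),yaw))
np.save("est.npy",np.array([[hc[0],hc[1],cy]]+[[m[0],m[1],y] for m,y in L]))
im=cv2.imread("pics/top0.png");S=4.2
o=cv2.resize(im[140:275,205:395],None,fx=S,fy=S,interpolation=cv2.INTER_CUBIC)
sc=cv2.imread("pics/scene0.png");o2=cv2.resize(sc[165:285,180:350],None,fx=S,fy=S,interpolation=cv2.INTER_CUBIC)
for n,im,off in(("top",o,(205,140)),("scene",o2,(180,165))):
  bs=[box(hc[0],hc[1],cy,250,170,0,160),box(hc[0],hc[1],cy,146,14,187,205)]+[box(m[0],m[1],y,88,62,0,46) for m,y in L]
  for b in bs:
    p=((proj(n,b)-off+.0)*S).astype(np.int32)
    for k in(p[:4],p[4:]):cv2.polylines(im,[k],True,(255,255,0),1)
cv2.imwrite("pics/ov.png",np.vstack([cv2.resize(o,None,fx=.5,fy=.5) if 0 else o[:560,:798]])); cv2.imwrite("pics/ov2.png",o2)
E
```

```text
[[575.2099238  -41.96903118 205.        ]
 [432.45776912 -20.99350927 205.        ]] 144.28496175088895 [503.83384646 -31.48127022 205.        ]
yaw -0.14589265817839972
[605.1 255.   46. ] [np.float64(88.0), np.float64(61.0), np.float64(88.0), np.float64(63.0)] -0.07949442586562615 short sides: x?
[421.8 273.4  46. ] [np.float64(85.0), np.float64(62.0), np.float64(86.0), np.float64(61.0)] -0.09611741536859361 short sides: x?
```

View pics/ov.png

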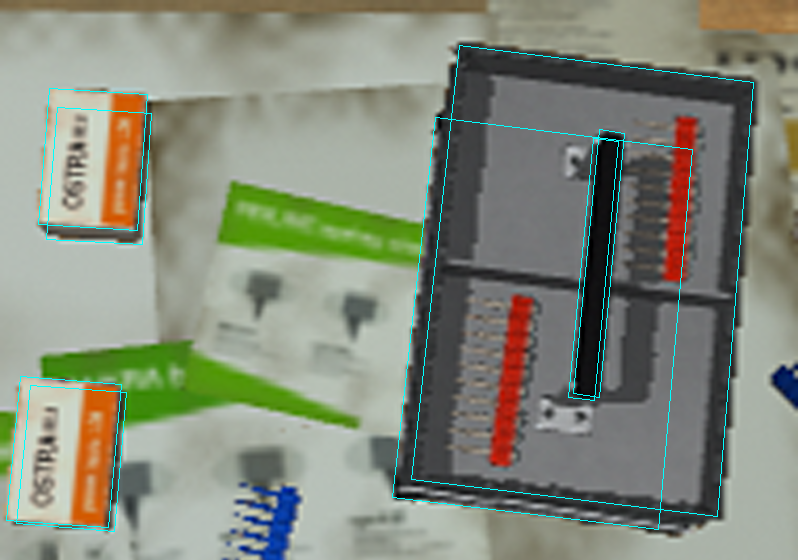

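View pics/ov2.png

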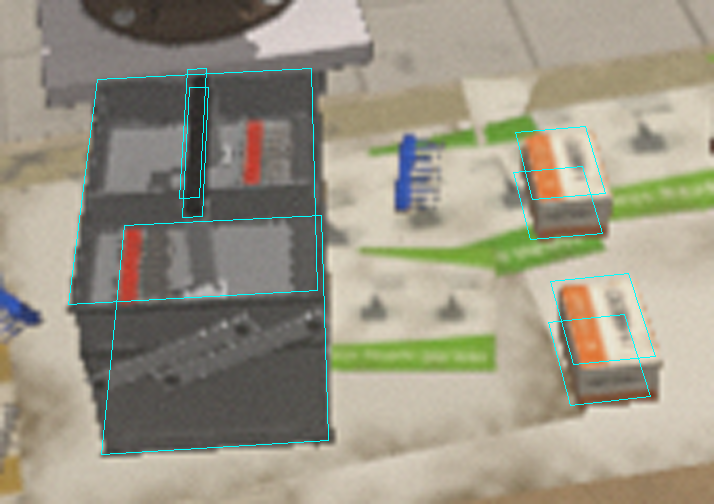

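The model overlays match to about 1–2 mm in the top view. The chest is at (504,-31) with yaw -0.146, and the cartons are at (605,255) and (422,273). Next I grasp the handle.

```bash
cat > rob.py <<'E'
from vis import *
from scipy.spatial.transform import Rotation as Ro
E=np.load("est.npy"); C=E[0]
def quat(psi):
    c,s=np.cos(psi),np.sin(psi)
    return Ro.from_matrix(np.array([[-c,-s,0],[-s,c,0],[0,0,-1]]).T.T if 0 else np.array([[-c,-s,0],[-s,c,0],[0,0,-1]])).as_quat()
def ch(x,y,z):
    c,s=np.cos(C[2]),np.sin(C[2]); return np.array([C[0]+c*x-s*y,C[1]+s*x+c*y,z])
def arc(q): return 115*(np.cos(.436+q)-np.cos(.436)),115*(np.sin(.436+q)-np.sin(.436))
def rep(m):
    s=bot.read_state(); print(m,"t%.1f"%s["t"],"tcp",s["tcp_pos"].round(1),"F",s["contact_force"].round(1),"M",s["moment"].round(2),"w%.1f ff%.1f"%(s["width"],s["finger_force"])); return s
E
python3 - <<'E'
from rob import *
q=quat(C[2])
# tool y in world = (-s, c, 0)
assert np.allclose(Ro.from_quat(q).as_matrix()[:,1],[-np.sin(C[2]),np.cos(C[2]),0])
for p,y in [(ch(0,0,177),C[2]),(ch(0,-208,177),C[2]),(ch(62,5,60),C[2]),(ch(-62,5,60),C[2]),([*E[1][:2],40],E[1][2]),([*E[2][:2],40],E[2][2])]:
    print(np.round(bot.solve_ik(p,quat(y)),2))
bot.move_ptp(ch(0,0,250),q); rep("above")
bot.move_gripper(50,30)
bot.line_to(ch(0,0,178),100); rep("at")
bot.move_gripper(5,8); rep("soft")
cv2.imwrite("pics/g1.png",np.ascontiguousarray(bot.camera("scene")[100:300,120:340,::-1]).repeat(2,0).repeat(2,1))
E
```

```text
[ 0.33  0.12 -0.43  0.   -1.02 -2.04]
[-0.09  0.16 -0.38  0.   -1.03 -1.62]
[ 0.28  0.35 -0.43  0.   -0.79 -2.  ]
[ 0.41  0.17 -0.7  -0.   -0.7  -2.12]
[ 0.7   0.49 -0.24  0.   -0.84 -2.35]
[ 0.97  0.29 -0.6  -0.   -0.69 -2.63]
above t2.6 tcp [503.9 -32.  249.9] F [0.1 0.4 1. ] M [-0.03  0.01  0.03] w87.6 ff0.0
at t4.3 tcp [504.3 -31.5 178.5] F [ 0.3 -0.4  1.7] M [-0.01 -0.02  0.04] w49.8 ff0.0
soft t5.0 tcp [504.2 -29.8 178.1] F [-1.8  9.8  1.4] M [ 3.2   0.55 -0.06] w13.5 ff8.0
```

View pics/g1.png

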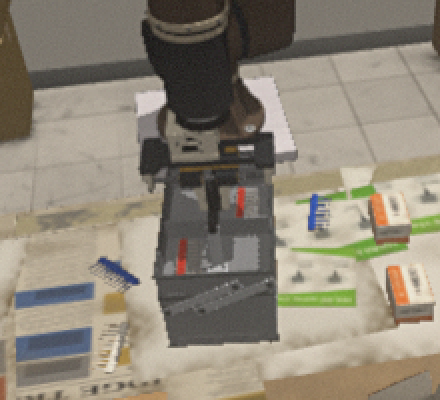

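The gripper holds the bar. The handle sits about 1.8 mm further to +y than estimated, so I'll correct the centre and swing the tray open along the arc.

```bash
python3 - <<'E'
import numpy as np
E=np.load("est.npy"); c,s=np.cos(E[0,2]),np.sin(E[0,2]); E[0,:2]+=1.9*np.array([-s,c]); np.save("est.npy",E)
from rob import *
bot.line_to(ch(0,0,178),40); rep("recentred")
bot.move_gripper(5,35); rep("grip")
for i,q in enumerate(np.linspace(0,2.27,19)[1:]):
    dy,dz=arc(q); bot.line_to(ch(0,dy,178+dz),60); s=rep("q%.2f"%q)
    if np.linalg.norm(s["contact_force"])>30: print("STOP");break
E
```

```text
recentred t5.3 tcp [504.1 -29.7 178.1] F [ 0.5 -1.2  0.9] M [-0.25  0.01 -0.06] w13.6 ff8.0
grip t5.5 tcp [504.1 -29.7 178.1] F [-0.1 -1.4  0.1] M [-0.29  0.03 -0.02] w13.8 ff35.0
q0.13 t5.9 tcp [503.1 -36.2 190.3] F [ 2.9  1.4 -6.6] M [ 0.49 -1.1  -0.04] w14.0 ff35.0
q0.25 t6.3 tcp [501.9 -44.7 202.2] F [ 2.6  2.2 -6.5] M [ 0.67 -0.99  0.06] w13.4 ff35.0
q0.38 t6.7 tcp [500.5 -54.5 212.9] F [ 1.9  1.7 -4.7] M [ 0.89 -0.77 -0.04] w13.7 ff35.0
q0.50 t7.1 tcp [498.8 -65.5 222.2] F [ 1.2  2.4 -2.8] M [ 1.02 -0.49 -0.05] w14.1 ff35.0
q0.63 t7.5 tcp [497.  -77.7 230.1] F [-0.3  2.8 -2.7] M [ 1.07 -0.19 -0.04] w13.7 ff35.0
q0.76 t7.9 tcp [495.  -90.7 236.3] F [-1.3  3.4 -0.4] M [ 0.9   0.14 -0.02] w13.6 ff35.0
q0.88 t8.3 tcp [ 493.  -104.5  240.9] F [-1.5  1.5  0.8] M [0.8  0.47 0.01] w13.8 ff35.0
q1.01 t8.7 tcp [ 490.9 -118.6  243.6] F [-2.2  1.4  2.5] M [ 0.41  0.75 -0.03] w13.5 ff35.0
q1.14 t9.1 tcp [ 488.8 -133.1  244.5] F [-3.2  0.5  3.2] M [-0.02  1.02 -0.03] w13.6 ff35.0
q1.26 t9.5 tcp [ 486.6 -147.5  243.5] F [-2.9 -0.8  3. ] M [-0.48  1.24 -0.04] w13.6 ff35.0
q1.39 t9.9 tcp [ 484.5 -161.7  240.7] F [-3.8 -2.2  3. ] M [-1.05  1.36  0.04] w13.9 ff35.0
q1.51 t10.2 tcp [ 482.5 -175.4  236.1] F [-4.  -4.3  3. ] M [-1.49  1.39 -0.03] w13.8 ff35.0
q1.64 t10.6 tcp [ 480.5 -188.6  229.7] F [-3.7 -5.5  1.2] M [-1.85  1.33  0.05] w13.6 ff35.0
q1.77 t11.0 tcp [ 478.6 -200.8  221.7] F [-4.5 -5.8 -0. ] M [-2.21  1.26  0.  ] w13.5 ff35.0
q1.89 t11.4 tcp [ 477.  -211.8  212.2] F [-3.1 -6.9 -1.7] M [-2.37  1.07  0.04] w13.8 ff35.0
q2.02 t11.8 tcp [ 475.5 -221.6  201.3] F [-2.  -7.7 -2.9] M [-2.53  0.93  0.  ] w13.7 ff35.0
q2.14 t12.2 tcp [ 474.3 -229.9  189.4] F [-2.6 -6.9 -5. ] M [-2.58  0.72  0.01] w13.6 ff35.0
q2.27 t12.6 tcp [ 473.5 -236.   177.7] F [-4.3 -1.4  3.5] M [-0.4   1.57  0.03] w13.6 ff35.0
```

It moved cleanly and is resting on the stop. I'll release, rise, go above carton A and look into the bays.

```bash
python3 - <<'E'
from rob import *
bot.move_gripper(50,30); rep("rel")
p=bot.read_state()["tcp_pos"]; bot.line_to([p[0],p[1],250],200)
bot.move_gripper(88)
bot.move_ptp([*E[1][:2],200],quat(E[1][2])); rep("above A")
im=bot.camera("top"); cv2.imwrite("pics/top1.png",im[:,:,::-1])
sc=bot.camera("scene"); cv2.imwrite("pics/scene1.png",sc[:,:,::-1])
a=cv2.resize(im[140:280,290:440,::-1],None,fx=4,fy=4,interpolation=cv2.INTER_CUBIC)
for z in(15,35,62):
  for b in(box(*ch(-63,0,0)[:2],C[2],119,162,z,z),box(*ch(63,0,0)[:2],C[2],119,162,z,z)):
    cv2.polylines(a,[((proj("top",b[:4])-(290,140)+.5)*4).astype(np.int32)],True,{15:(0,0,255),35:(0,255,0),62:(255,0,0)}[z],1)
cv2.imwrite("pics/bay.png",a)
E
```

```text
rel t13.4 tcp [ 473.9 -235.9  178. ] F [ 0.6 -0.1  0.7] M [-0.02  0.05  0.05] w50.3 ff0.0
above A t16.6 tcp [605.3 253.9 200.4] F [-0.4 -1.1  0. ] M [-0.03 -0.05  0.03] w87.9 ff0.0
```

View pics/bay.png

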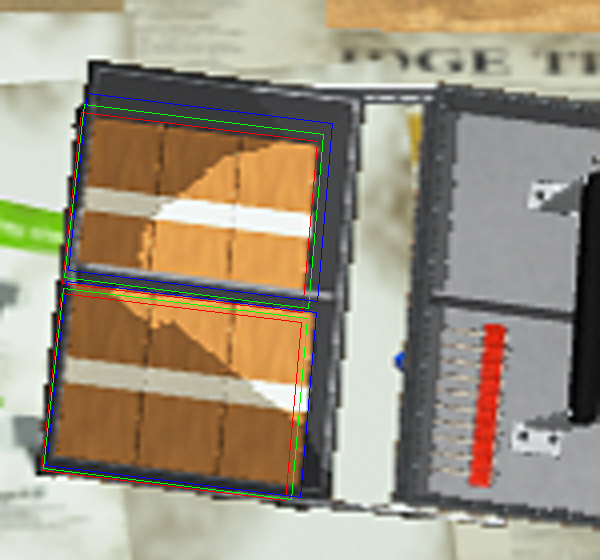

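The bay view shows the rear layer low, at z≈15–20 on the table scale, and the front layer at about 40–55. The gripper body is wider than the bay, so it must stay above the 116 mm rim. I'll hold the rear carton near its top.

```bash
cat >> rob.py <<'E'
def fz(n=5):
    v=[]
    for _ in range(n): bot.pause(.015); v.append(bot.read_state()["contact_force"][2])
    return np.mean(v)
def pick(i,d,force=30):
    x,y,yaw=E[i]; t=46-d
    bot.line_to([x,y,t+25],200,quat(yaw)); bot.line_to([x,y,t],80); rep("down")
    bot.move_gripper(40,force); rep("grip"); bot.line_to([x,y,t+12],60); s=rep("lift 12")
    if s["width"]<55: raise SystemExit("lost")
    bot.line_to([x,y,145+t],250); rep("lifted")
def place(bx,by,d,start,zmin):
    t=46-d; bot.line_to(ch(bx,by,145+t),250,quat(C[2])); bot.line_to(ch(bx,by,start+t),120)
    bot.pause(.15); f0=fz(8); z=start; rep("start f0 %.2f"%f0); L=[]
    while True:
        z-=1
        if z<zmin: print("no contact"); break
        bot.line_to(ch(bx,by,z+t),30); f=fz(); L.append(round(float(f-f0),1))
        if f-f0>1.6: f=fz(8); L.append(float(f-f0))
        if f-f0>1.6: break
    print(L); s=rep("landed bottom cmd z%.1f"%z); return z,s
E
python3 - <<'E'
from rob import *
pick(1,7)
place(63,5,7,34,11)
E
```

```text
down t18.0 tcp [604.8 254.7  38.4] F [ 0.4  0.6 -1. ] M [-0.01 -0.04 -0.01] w87.4 ff0.0
grip t18.5 tcp [605.3 255.3  39.3] F [-0.5  1.5  1.8] M [ 0.44  0.04 -0.  ] w61.4 ff30.0
lift 12 t18.9 tcp [605.3 255.1  51.6] F [-0.1 -0.  -1.3] M [-0.04 -0.01  0.02] w61.4 ff30.0
lifted t19.6 tcp [604.5 254.8 183.6] F [-0.1 -0.6 -2.3] M [ 0.04  0.07 -0.01] w61.5 ff30.0
start f0 -1.48 t22.2 tcp [567.4 -33.8  73.5] F [ 1.2 -0.  -2. ] M [-0.02 -0.02 -0.04] w61.2 ff30.0
[-0.3, -0.1, -0.2, -0.2, -0.2, -0.0, 0.2, 0.3, -0.1, 0.1, 0.2, 0.1, -0.0, -0.3, 0.0, 1.6, 4.5, 4.562256850922379]
landed bottom cmd z17.0 t28.0 tcp [567.3 -33.8  56.2] F [-0.8 -0.   2.5] M [-0.03  0.19  0.03] w61.7 ff30.0
```

```bash
cat >> rob.py <<'E'
def release(bx,by,d,z):
    t=46-d; bot.line_to(ch(bx,by,z+t),20); print("f",fz()); bot.move_gripper(78,30); rep("rel")
    bot.line_to(ch(bx,by,z+t+110-0*d),200); rep("up")
E
python3 - <<'E'
from rob import *
release(63,5,7,17.8)
bot.move_gripper(88)
bot.move_ptp([*E[2][:2],130],quat(E[2][2]))
pick(2,20)
z,s=place(-63,5,20,64,30)
E
```

```text
f 1.6613090808672706
rel t28.9 tcp [567.1 -33.8  56.8] F [-0.6 -0.7  0.1] M [-0.01  0.04  0.  ] w77.8 ff0.0
up t29.6 tcp [566.7 -33.8 166.4] F [-1.1 -0.2 -0.7] M [-0.04  0.03  0.  ] w77.9 ff0.0
down t32.4 tcp [422.2 273.7  26.6] F [ 0.3  0.2 -1. ] M [ 0.   -0.03 -0.03] w87.2 ff0.0
grip t32.9 tcp [422.3 274.1  26.5] F [-0.6  1.7  4.3] M [0.8  0.27 0.03] w61.7 ff30.0
lift 12 t33.3 tcp [421.8 273.3  38.3] F [ 0.4 -0.2 -2.3] M [-0.04 -0.02 -0.  ] w62.0 ff30.0
lifted t34.0 tcp [421.1 272.8 170. ] F [-0.2  0.4 -3.2] M [-0.01  0.03  0.01] w62.2 ff30.0
start f0 -2.05 t36.4 tcp [442.8 -15.4  90.5] F [-0.1  0.7 -2.3] M [-0.06 -0.04  0.03] w61.9 ff30.0
[0.2, -0.1, -0.4, 0.0, -0.1, 0.0, 2.4, 2.400933593213553]
landed bottom cmd z57.0 t38.9 tcp [442.6 -15.5  83.1] F [-0.5 -0.8  0.6] M [-0.05  0.08  0.04] w61.7 ff30.0
```

```bash
python3 - <<'E'
from rob import *
release(-63,5,20,57)
dy,_=arc(2.27)
bot.line_to(ch(-63,5,260),250)
bot.move_ptp(ch(0,dy,260),quat(C[2])); bot.move_gripper(50); rep("above handle")
im=bot.camera("top"); cv2.imwrite("pics/bay2.png",cv2.resize(im[140:290,280:430,::-1],None,fx=3.9,fy=3.9,interpolation=cv2.INTER_CUBIC))
E
```

```text
f 0.11713465004148564
rel t39.7 tcp [442.5 -15.5  83. ] F [-0.5 -0.7  0.2] M [-0.    0.03  0.  ] w77.9 ff0.0
up t40.4 tcp [442.  -15.5 192.5] F [-0.6  0.2 -0.3] M [-0.04  0.11 -0.04] w77.9 ff0.0
above handle t42.4 tcp [ 473.8 -235.8  260.1] F [-0.7 -0.1 -0.6] M [-0.04  0.    0.03] w50.0 ff0.0
```

View pics/bay2.png

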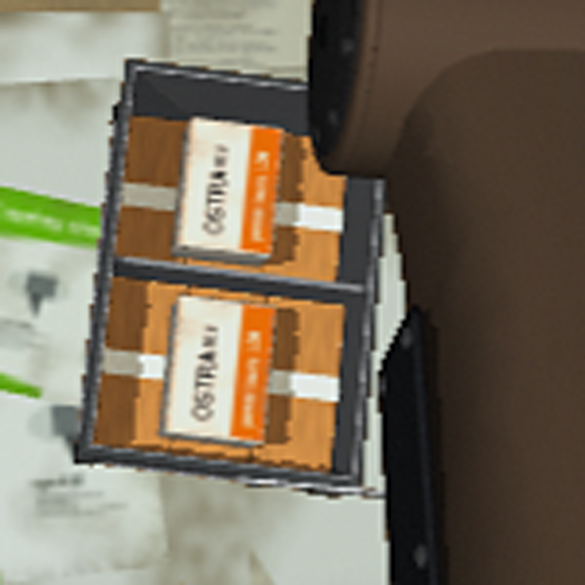

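Both cartons lie flat and centred in their bays, with tops near (228,188) and (218,368). Next I take hold of the handle and swing the tray shut.

```bash
python3 - <<'E'
from rob import *
dy,dz=arc(2.27)
bot.line_to(ch(0,dy,178+dz),100); rep("at"); bot.move_gripper(5,35); rep("grip")
for q in np.linspace(2.27,0,19)[1:]:
    dy,dz=arc(q); bot.line_to(ch(0,dy,178+dz),55); s=rep("q%.2f"%q)
    if np.linalg.norm(s["contact_force"])>30: print("STOP");break
E
```

```text
at t43.5 tcp [ 474.2 -236.   178.5] F [0.2 0.  0. ] M [ 0.02  0.04 -0.  ] w50.2 ff0.0
grip t44.1 tcp [ 473.8 -236.   178. ] F [-0.  -0.8  0.9] M [-0.4   0.03 -0.05] w13.9 ff35.0
q2.14 t44.5 tcp [ 474.8 -229.4  190.4] F [ 1.1 -6.1 -4.5] M [-1.9  -0.46 -0.08] w13.5 ff35.0
q2.02 t45.0 tcp [ 476.  -221.   202.3] F [ 1.7 -5.8 -5.2] M [-1.95 -0.34 -0.08] w13.6 ff35.0
q1.89 t45.4 tcp [ 477.5 -211.2  212.9] F [-0.2 -5.8 -2.2] M [-1.89 -0.29 -0.07] w13.5 ff35.0
q1.77 t45.8 tcp [ 479.1 -200.1  222.3] F [ 0.9 -5.8 -0.4] M [-1.83 -0.21 -0.08] w13.6 ff35.0
q1.64 t46.2 tcp [ 481.  -187.9  230.2] F [ 0.4 -5.1  0.5] M [-1.63 -0.18 -0.08] w13.7 ff35.0
q1.51 t46.6 tcp [ 482.9 -174.9  236.4] F [ 0.9 -4.   2.3] M [-1.36 -0.08 -0.11] w13.8 ff35.0
q1.39 t47.0 tcp [ 484.9 -161.1  240.9] F [-0.1 -2.8  3.3] M [-0.86 -0.21 -0.05] w13.8 ff35.0
q1.26 t47.5 tcp [ 487.1 -146.9  243.6] F [ 1.7 -1.4  3. ] M [-0.45 -0.33 -0.07] w13.7 ff35.0
q1.14 t47.9 tcp [ 489.2 -132.5  244.5] F [0.7 0.1 4.2] M [ 0.06 -0.54 -0.09] w13.6 ff35.0
q1.01 t48.3 tcp [ 491.3 -118.1  243.5] F [2.2 1.6 4.3] M [ 0.56 -0.95 -0.03] w13.7 ff35.0
q0.88 t48.7 tcp [ 493.5 -103.8  240.7] F [2.7 2.9 3.7] M [ 1.02 -1.32 -0.08] w14.1 ff35.0
q0.76 t49.1 tcp [495.5 -89.8 235.9] F [4.6 4.2 1.7] M [ 1.45 -1.59 -0.05] w14.1 ff35.0
q0.63 t49.5 tcp [497.5 -76.4 229.3] F [ 6.   3.5 -0.5] M [ 1.58 -2.04 -0.03] w13.7 ff35.0
q0.50 t50.0 tcp [499.3 -64.2 221.2] F [ 6.3  4.1 -2. ] M [ 1.49 -2.53 -0.08] w13.8 ff35.0
q0.38 t50.4 tcp [500.9 -53.3 211.7] F [ 7.2  4.  -4.3] M [ 1.2  -2.84 -0.  ] w13.4 ff35.0
q0.25 t50.8 tcp [502.3 -43.7 200.9] F [ 8.8  2.9 -5.7] M [ 0.77 -3.14 -0.04] w14.1 ff35.0
q0.13 t51.2 tcp [503.5 -35.5 189.1] F [ 9.6  1.1 -7.5] M [ 0.39 -3.41 -0.08] w13.6 ff35.0
q0.00 t51.6 tcp [504.5 -29.8 178. ] F [ 3.5 -2.4  5. ] M [-0.92 -1.68 -0.01] w13.6 ff35.0
```

```bash
python3 - <<'E'
from rob import *
bot.move_gripper(50,20); rep("rel"); bot.line_to(ch(0,0,270),150)
bot.move_ptp([250,-480,300],quat(C[2])); s=rep("clear"); 
im=bot.camera("top"); cv2.imwrite("pics/fin.png",cv2.resize(im[120:310,70:440,::-1],None,fx=2.1,fy=2.1,interpolation=cv2.INTER_CUBIC))
a=cv2.cvtColor(im[140:275,295:390],cv2.COLOR_RGB2GRAY).astype(float);b=cv2.imread("pics/top0.png",0)[140:275,295:390].astype(float);print(abs(a-b).mean(),cv2.phaseCorrelate(b,a))
E
```

```text
rel t52.4 tcp [504.1 -29.6 178. ] F [-0.1  0.6 -0.3] M [-0.05  0.03 -0.03] w50.3 ff0.0
clear t55.1 tcp [ 250.6 -479.6  299.9] F [ 0.1  0.2 -0.9] M [-0.05 -0.05 -0.04] w50.2 ff0.0
2.783157894736842 ((-0.027500064960690906, 0.5112569078043236), 1.0033088486233719)
```

View pics/fin.png

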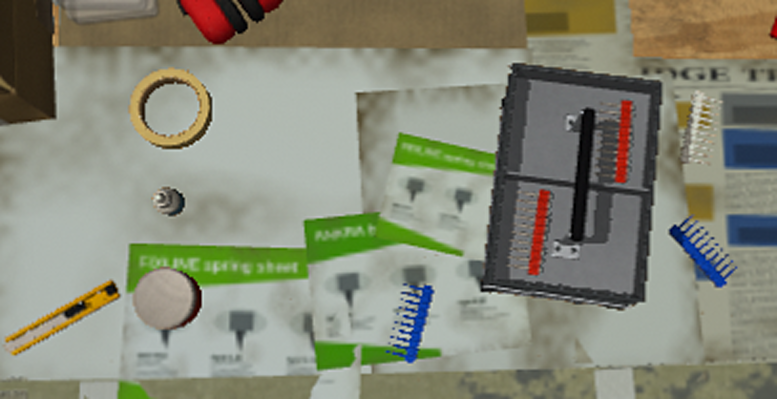

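The tray is shut with both red strips still in it, around (622,140) and (540,232), and everything else is undisturbed.

```bash
python3 -c "
from plant import bot
print(bot.close_job())"
```

```text
the job is handed in; nothing more can be done
None
```

The job is handed in at about 55 s of the 72 s allowed: both cartons lie flat, one in each bay, and the tray is shut with both pin strips still in it; the final picture shows the other things where they were.

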